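# Re-set the locked angle adjuster of an antenna test mount

## Robot

A 7-joint arm with a two-finger parallel gripper is mounted at the origin on the work surface. World frame = base frame: x ahead of the robot, y to its left, z up, the work surface at z = 0. Lengths are in mm, angles in degrees, forces in N, time in s.
With the tool pointing down it reaches from about 375 to 925 mm from the base axis. Payload 3.1 kg.
Tool frame: the origin (TCP) lies on the centre line of the jaws, within the pads' length; the fingertips stand 17 mm ahead of it and the grasp point (between the pads) lies 2 mm behind it (robot.tip_reach is the z of the fingertips in the tool frame, in mm); z points along the fingers, y is the line along which they close (so a half turn about z gives the same grasp; the last joint's range is limited). The gripper opens to 85 mm and grips with 20 to 120 N. Pads are 22 mm wide; open, the fingers measure 114 mm over their backs; the gripper's body (76 mm by 85 mm) begins 54 mm behind the grasp point. The pads swing forward as they close: fully open they stand 13 mm farther back than shut.
Start: joints at [-76.364, 21.939, 2.515, 91.553, -1.026, 66.532, -2.859], TCP at [214.169, 613.706, 248.269] pointing down, gripper open.
Joint ranges: [-149.38, 149.38], [-23.57, 123.04], [-84.95, 90], [0, 143.3], [-89.99, 269.99], [3.08, 112.72], [-163.45, 163.45]. Speed limits (degrees/s): [159.86, 159.86, 180, 180, 180, 180, 180].

## Interface

Orientations are given as [roll, pitch, yaw] about the fixed x, y, z axes, in that order (R = Rz(yaw) Ry(pitch) Rx(roll)).
In Python, from rig import robot gives the robot as it stands. The module is installed in compiled form; this text tells all that it offers.
- The arm moves only by the tool play_rows, never from a script. Its argument "increments" is a list of rows, each an object with "delta_pos": the shift along the world's x, y, z in cm, a list of three; "spin": the turn about the world's z in rad. A call has 1 to 5 rows; each row is the pose to reach, as a shift and turn from the pose commanded when the call began; what a row does not reach only later rows make up. A row lasts 1/10 s, in which the tool goes at most 50 mm and 8.59 degrees, less where a joint would pass 70% of its speed; a pose out of reach is approached as far as the arm can. A call with a gripper value outside its range is refused whole. "hand" is the finger opening in cm, from 0 to 8.54, set as the call begins (left out, the last holds). The fingers move at their own pace and stop on an object; "grip_force" is the grip in N (left out, the last holds). Time passes only in rows, so rows that repeat a pose let the fingers close. It gives the time, the measured TCP pose, the force, the opening and the grip force at its end, in the units of the state.
- robot.get_obs(): the state, without advancing time (a new reading comes with each control period).
- robot.capture(name): name is "side" or "top"; returns the picture (384x512x3 uint8, red, green, blue); there is no depth.
- robot.calibration(name): a dict with "fx", "fy", "cx", "cy" (pixels), "eye" and "attitude" of the camera in the world. Camera axes: x right, y down, z forward; pixel columns grow to the right and rows downward; lengths in mm; the calibration is good to about 2 mm. A picture is of the moment at which its call begins. calibration takes no time and is no camera call.
- robot.sign_off(): hands the job in; it is judged then, once.
The state is a dict: "time": time; "q": joint angles; "qvel": joint speeds; "joint_efforts": joint torques, N m; "eef_pos": TCP position; "orientation": TCP orientation; "force": force on the tool from outside, world axes, zero at the start; "moment": the same for the moment, N m; "finger_gap": finger opening in mm; "grasp_force": force on a finger pad.
Only numpy, scipy, OpenCV 4.12 (cv2) and the standard library are available. Lean on these libraries where they do the work, as an engineer would, in place of code of your own. Each camera call takes 0.05 s, during which the arm holds its last target. There are 200 camera calls.

## Task

Re-set the angle adjuster on the black test mount: slacken the lock ring by its handle until it is quite free (anticlockwise seen from above) without forcing the adjuster, then turn the adjuster's bar grip clockwise until its pointer arm comes gently to rest against the stop pin. Then retighten the lock ring to about 0.5 N m, neither loose nor forced, with the pointer still resting at the pin, let go, and leave the things around it where they are.

Things in the scene. Friction and masses are not known exactly. Their poses are not given: they have to be found in the camera images.
- mount: Fixed black square plate 170 x 170 x 18 mm with a grey slotted disc on top (top face 20 mm above the bench). Origin: centre of its underside, on the common upright axis of ring and adjuster; z up.
- bar_center (a point): Centre of the adjuster's aluminium bar grip, on the axis above the ring: 40 mm long, 14 mm wide, 24 mm high (82 to 106 mm above the bench); this point is 94 mm above the bench. Its x axis runs along the bar, the way the pointer arm points; z up. Turns against 0.08 N m with the ring slack; braked when the ring is tight.
- pointer_side (a point): Point on the clockwise side of the aluminium pointer arm, 56 mm from the axis, 26 mm above the bench, where it meets the pin. The arm (12 mm wide, 22 to 30 mm above the bench) is one piece with the bar grip and parallel to it, and ends 62 mm from the axis. At the start it is 0.45 to 1.4 rad anticlockwise of touching the pin.
- pin_side (a point): Point on the anticlockwise side of the stop pin where the pointer arm meets it, 26 mm above the bench. The pin is a steel post 8 mm thick, top 33 mm above the bench, 56 mm from the axis; its angle differs each time and it does not yield. More than 20 N on it (1.1 N m on the bar grip) is too much.
- washer: Brass washer 45 mm across under the ring, origin on the axis at the bench. It slides but does not turn; the ring presses it on the adjuster, braking it. The ring's tightening torque in N m is about 0.06 + 0.0105 x this force in N (0.5 N m: about 42 N); tightening adds about 50 to 80 N per rad.
- housing: White cylinder 70 mm across, 122 mm high with a wire hoop of 95 mm on top (130 mm high): bystander, origin under its centre, 0.21 to 0.25 m from the axis.
- jar: Small jar, 50 mm across and 50 mm high: bystander, origin under its centre.
- driver: Screwdriver 170 mm long lying on the bench: bystander, origin at its middle, x along it to the tip.
- ring: Dark steel knurled lock ring, 56 mm across, 44 to 66 mm above the bench. Origin on the axis at the bench, z up. Anticlockwise from above loosens it and lifts it 4 mm per rad (steep thread); slack it turns against 0.06 N m. At the start it is tight: loosens at up to 0.4 N m and is slack after 0.1 to 1.0 rad; it may be backed off 2 rad. The angle where it is tight differs each time.
- adjuster: The adjuster (bar grip, spindle, pointer arm in one piece) as a body; origin on the axis at the bench, x along the pointer arm. Sizes: see bar_center and pointer_side.
- pin_carrier: The stop pin as a body; origin on the axis at the bench, x towards the pin's centre, 56 mm out. Does not yield.
- handle_center (a point): Centre of the lock ring's bright steel handle: an upright flat tab 12 mm thick (tangentially), 20 mm long (radially), 34 mm high (50 to 84 mm above the bench, 2 mm lower when tight), 70 mm from the axis; this point is 67 mm above the bench. Pinch it from above across its thickness, lead it along the arc and feel the push: 0.5 N m is 7 N here. Its x axis points outward, z up.
- handle: The ring's handle as a  origin on the axis, x towards the tab. It turns with the ring and is sprung: it leans 0.25 rad per N m of load (0.12 rad, 9 mm at the tab, for 0.5 N m) and straightens when let go, while the ring stays as it is. Turn slowly: a quick stop carries the ring on and the felt torque then reads too low.
There are look-alikes about, which are no part of the job. There is more than one size of the mount; the one meant has the size given above.

How it is judged (in metres and radians):
On the way, in this order (a step that is already met when the one before it is completed fails the run):
1. the lock ring is slack (it presses on the washer with less than 1 N) while the pointer is still within 4 mm of where it started (contact force between washer and ring below 1 N and distance of pointer_side from where it was at the start of the episode below 0.004 m), for 0.2 s.
2. with the ring slack, the pointer's side is within 2 mm of the stop pin's side (contact force between washer and ring below 1 N and distance between pointer_side and pin_side below 0.002 m), for 0.2 s.
3. the ring is tight again (29 to 55 N on the washer), the pointer still within 2 mm of the pin (contact force between washer and ring between 29 and 55 N and distance between pointer_side and pin_side below 0.002 m), for 0.2 s.
At the end, for the whole second after the job is handed in: The lock ring is tight, pressing the washer with 29 to 55 N (tightened to about 0.37 to 0.63 N m), the pointer arm's side is within 2 mm of the stop pin's side, and everything is let go (all of step 3); the robot touches nothing.
It fails at once if the pointer arm is pressed against the stop pin with more than 20 N (contact force between adjuster and pin_carrier above 20 N).
It fails at once if the lock ring is overtightened: it presses on the washer with more than 78 N (about 0.9 N m) (contact force between washer and ring above 78 N).
It fails at once if a bystander (white housing, jar or screwdriver) is shifted by more than 15 mm (distance of any of housing, jar, driver from where it was at the start of the episode above 0.015 m).
It also fails if it takes over 72 s, if anything falls off the work surface, if the arm or the gripper's body presses on something with over 40 N, if the wrist force passes 120 N, or if a joint passes its speed limit or range.

## Working session

There is one attempt and no reset: what is moved stays moved. The work goes in short steps, Python scripts to look and compute and a tool call to move; the robot and the scene stay as the last step left them, time stands still between calls to the robot, and variables do not carry over. Pictures are saved under pics/ and viewed, at most 10 in all, crops included, and the job is handed in when it is done.

Besides the shell and the picture viewer there is one more tool, called by a JSON object that holds its "op" and its "data", one argument or row to a line. play_rows: Moves the arm, as the interface text tells. Its arguments: {"type":"object","properties":{"increments":{"type":"array"},"hand":{"type":"number"},"grip_force":{"type":"number"}},"required":["increments"]}

```bash
mkdir -p pics; python3 - <<'E'
from rig import robot
import cv2,numpy as np
for n in("top","side"):
    im=robot.capture(n); cv2.imwrite(f"pics/{n}0.png",im[:,:,::-1])
    c=robot.calibration(n); print(n,{k:np.round(v,4).tolist() for k,v in c.items()})
o=robot.get_obs(); print({k:np.round(v,2).tolist() for k,v in o.items()}, robot.tip_reach)
E
```

```text
top {'fx': 376.4238, 'fy': 376.4238, 'cx': 263.9191, 'cy': 187.7443, 'eye': [420.1818, 65.546, 925.5327], 'attitude': [-169.4558, -1.262, -88.3684]}
side {'fx': 381.9739, 'fy': 381.9739, 'cx': 258.3844, 'cy': 188.3584, 'eye': [331.5562, -519.4333, 677.5321], 'attitude': [-131.9474, 1.2059, -24.1931]}
{'time': 0.1, 'q': [-76.36, 21.99, 2.51, 91.64, -1.02, 66.53, -2.86], 'qvel': [-0.0, -0.08, -0.02, -0.27, 0.06, 0.16, 0.03], 'joint_efforts': [0.0, -43.47, 1.03, -25.05, 0.01, 0.01, 0.0], 'eef_pos': [213.93, 612.92, 247.01], 'orientation': [-179.86, 0.01, 160.76], 'force': [0.51, -0.38, 0.04], 'moment': [-0.05, -0.03, -0.04], 'grasp_force': 0.0, 'finger_gap': 85.52} 17.0
```

View pics/top0.png

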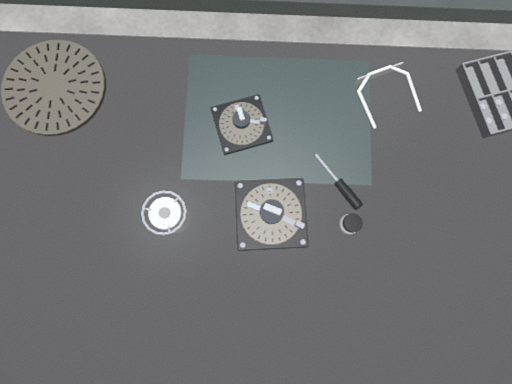

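View pics/side0.png

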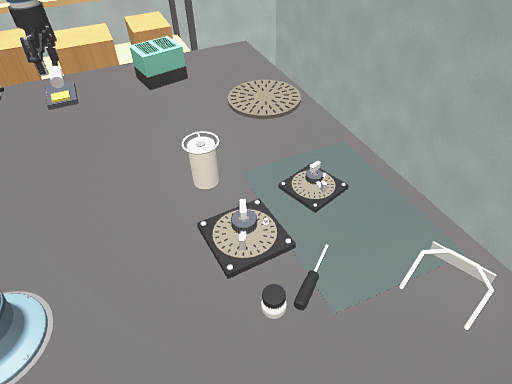

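The top view shows two mounts: the larger at about (271,213) and a smaller look-alike at (241,123). The housing is at (164,212), the driver at (340,182) and the jar at (351,223). I'll zoom in on the large mount in both views.

```bash
cat > h.py <<'E'
from rig import robot
import cv2,numpy as np
from scipy.spatial.transform import Rotation as R
def cal(n):
    c=robot.calibration(n); return c,R.from_euler('xyz',c['attitude'],degrees=True).as_matrix()
def plane(n,u,v,z):
    c,M=cal(n); d=M@np.array([(u-c['cx'])/c['fx'],(v-c['cy'])/c['fy'],1]); e=np.array(c['eye'])
    return e+d*(z-e[2])/d[2]
def proj(n,p):
    c,M=cal(n); q=M.T@(np.array(p)-c['eye']); return np.array([c['cx']+c['fx']*q[0]/q[2],c['cy']+c['fy']*q[1]/q[2]])
E
python3 - <<'E'
from h import *
t=cv2.imread("pics/top0.png");s=cv2.imread("pics/side0.png")
a=cv2.resize(t[170:260,226:316],(540,540)[:2],interpolation=cv2.INTER_CUBIC)[:, :]
b=cv2.resize(s[190:280,190:300],(660,540),interpolation=cv2.INTER_CUBIC)
a=cv2.resize(a,(390,390));b=cv2.resize(b,(400,327))
o=np.zeros((390,790,3),np.uint8);o[:, :390]=a;o[:327,390:]=b
cv2.imwrite("pics/crop0.png",o)
for u,v in[(236,181),(304,179),(307,247),(237,250)]: print(plane("top",u,v,18).round(1))
print("small",[plane("top",u,v,18).round(1) for u,v in[(211,106),(262,97)]])
print("housing",plane("top",164,212,126).round(),"jar",plane("top",352,223,50).round(),"drv",plane("top",318,156,5).round(),plane("top",357,205,10).round())
E
```

```text
[604.3 119.4  18. ]
[614.8 -48.   18. ]
[449.1 -56.6  18. ]
[437.2 110.   18. ]
small [array([797. , 191.2,  18. ]), array([826.4,  62. ,  18. ])]
housing [510. 263. 126.] jar [ 507. -157.   50.] drv [678. -85.   5.] [ 555. -181.   10.]
```

View pics/crop0.png

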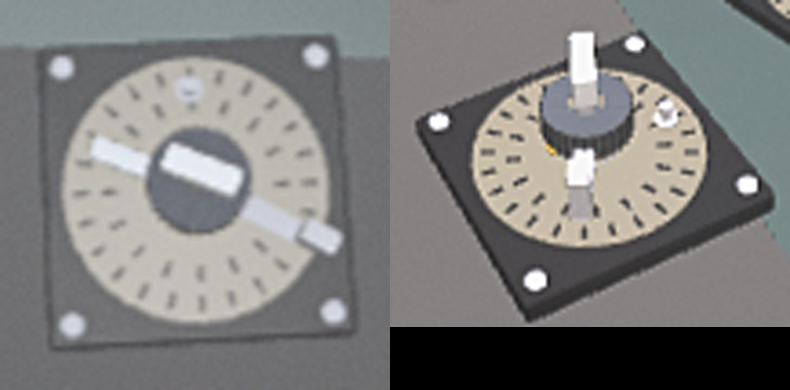

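The crop shows the pin at crop (189,90), the pointer arm at (120,156) and the bar at (203,168). The handle tab is at (322,236) in the top view and (580,165) in the side view. Next I'll measure these precisely.

```bash
cat >> h.py <<'E'
def blobs(im,roi,th=185,k=8):
    x0,y0,x1,y1=roi; g=cv2.cvtColor(im[y0:y1,x0:x1],cv2.COLOR_RGB2GRAY); g=cv2.resize(g,None,fx=k,fy=k,interpolation=cv2.INTER_CUBIC)
    r=[]
    for c in cv2.findContours((g>th).astype(np.uint8),0,2)[0]:
        if cv2.contourArea(c)<k*k*5: continue
        (u,v),(w,h),a=cv2.minAreaRect(c); b=cv2.boxPoints(((u,v),(w,h),a)); f=lambda p:(np.array(p)+.5)/k-.5+[x0,y0]
        r.append((f((u,v)),f(b),w/k,h/k))
    return r
E
python3 - <<'E'
from h import *
for n,roi in(("top",(226,170,316,260)),("side",(190,190,300,280))):
    im=cv2.imread(f"pics/{n}0.png")[:,:,::-1]
    for th in((150,180,205) if n=="top" else (200,)):
        print(n,th)
        for c,b,w,h in blobs(im,roi,th): print(c.round(1),b.round(1).tolist(),round(w,1),round(h,1))
im=cv2.imread("pics/top0.png")
cx=[(61,67),(316,55),(334,312),(72,325)]
P=np.array([plane("top",226+u/4.333,170+v/4.333,20) for u,v in cx]);print(P.round(1),P.mean(0))
E
```

```text
top 150
[242.2 244.6] [[238.2, 244.6], [242.2, 240.6], [246.2, 244.6], [242.2, 248.6]] 5.7 5.7
[302.5 241.5] [[298.7, 240.3], [303.7, 237.8], [306.2, 242.8], [301.2, 245.2]] 5.5 5.5
[270.6 213.5] [[228.4, 203.7], [280.3, 171.3], [312.8, 223.3], [260.9, 255.7]] 61.3 61.1
[239.8 185.1] [[237.1, 182.6], [242.4, 182.6], [242.4, 187.7], [237.1, 187.7]] 5.1 5.4
[298.4 182.4] [[294.7, 182.3], [298.3, 178.7], [302.1, 182.5], [298.5, 186.1]] 5.4 5.1
[249.1 178.6] [[241.4, 178.9], [241.4, 178.3], [256.8, 178.3], [256.8, 178.9]] 15.4 0.6
[270.5 177.6] [[262.6, 177.2], [278.4, 177.2], [278.4, 177.9], [262.6, 177.9]] 0.8 15.9
top 180
[242.2 244.6] [[238.9, 244.6], [242.2, 241.3], [245.6, 244.6], [242.2, 247.9]] 4.7 4.7
[302.5 241.6] [[299.2, 241.1], [302.9, 238.3], [305.7, 242.1], [302.0, 244.8]] 4.7 4.6
[270.5 213.6] [[228.9, 205.5], [278.4, 172.0], [312.1, 221.6], [262.6, 255.2]] 60.0 59.8
[239.8 185.1] [[237.6, 182.9], [241.9, 182.9], [241.9, 187.2], [237.6, 187.2]] 4.2 4.4
[298.4 182.4] [[295.3, 182.2], [298.3, 179.2], [301.6, 182.6], [298.6, 185.6]] 4.7 4.2
top 205
[242.1 244.6] [[240.3, 242
[... 891 characters left out ...]
.2, 238.3], [290.2, 242.4], [285.3, 242.4]] 4.1 4.9
[242.2 235.6] [[237.8, 230.8], [246.6, 230.8], [246.6, 240.4], [237.8, 240.4]] 9.6 8.8
[213.4 233.9] [[212.9, 229.2], [213.8, 229.2], [213.8, 238.6], [212.9, 238.6]] 9.4 0.9
[203.  222.9] [[200.0, 222.0], [204.6, 220.3], [206.0, 223.9], [201.4, 225.6]] 3.9 4.9
[265.7 221.1] [[260.5, 221.6], [265.9, 215.9], [270.9, 220.6], [265.5, 226.3]] 6.9 7.9
[256.8 201.7] [[254.0, 201.6], [256.8, 198.8], [259.7, 201.7], [256.9, 204.5]] 4.1 4.0
[242.7 205.8] [[238.7, 198.6], [245.9, 198.3], [246.6, 212.9], [239.4, 213.2]] 14.6 7.2
[[593.1 108.9  20. ]
 [604.7 -35.3  20. ]
 [460.5 -46.9  20. ]
 [449.2  97.1  20. ]] [526.87559205  30.95059152  20.        ]
```

```bash
python3 - <<'E'
from h import *
C=np.array([plane("top",u,v,20)[:2] for u,v in((242.2,244.6),(302.5,241.5),(239.8,185.1),(298.4,182.5))]).mean(0);print("C",C)
bar=plane("top",272.2,208.6,106);print("bar",bar)
C=(C+bar[:2])/2;print("C",C)
def pol(n,u,v,z):
    p=plane(n,u,v,z)[:2]-C; print(n,(u,v),(p+C).round(1),"r",np.hypot(*p).round(1),"ang",np.degrees(np.arctan2(p[1],p[0])).round(1))
print("pin");pol("top",269.3,189.5,33);pol("side",265.7,219,33)
print("ptr");pol("top",253.1,205.5,30);pol("top",246.8,203.,30)
print("tab");pol("top",299.9,224,82);pol("side",242.2,228.5,82)
a=plane("top",263.75,205.2,106);b=plane("top",280.65,211.9,106);d=a-b;print("barang",np.degrees(np.arctan2(d[1],d[0])))
for n in("top","side"):
    for p in([*C,106],[*C,20]): print(n,proj(n,p).round(1))
E
```

```text
C [527.72645016  32.06470602]
bar [527.29373706  32.36003757 106.        ]
C [527.51009361  32.21237179]
pin
top (269.3, 189.5) [583.   37.5] r 55.7 ang 5.5
side (265.7, 219) [584.9  36.3] r 57.6 ang 4.0
ptr
top (253.1, 205.5) [543.3  75.3] r 45.9 ang 69.9
top (246.8, 203.0) [548.8  90.6] r 62.2 ang 69.9
tab
top (299.9, 224) [497.6 -31.7] r 70.5 ang -115.1
side (242.2, 228.5) [509.7  -9.7] r 45.5 ang -113.0
barang 69.99582007052088
top [272.3 208.5]
top [270.7 213.1]
side [241.9 205.1]
side [243.8 231.9]
```

Axis is at about (527.5, 32.2). The pointer is at 70°, the pin at about 5° (so contact at about 15.5°), and the handle is at −115°, r 70. I'll move above the handle at yaw 65°.

{"op": "play_rows", "data": {
  "increments": [
    {"delta_pos": [1.89,-4.3,0],"spin": -0.111},
    {"delta_pos": [3.78,-8.6,0],"spin": -0.223},
    {"delta_pos": [5.67,-12.9,0],"spin": -0.334},
    {"delta_pos": [7.56,-17.2,0],"spin": -0.446},
    {"delta_pos": [9.45,-21.5,0],"spin": -0.557}
  ],
  "hand": 5,
  "grip_force": 40
}}

```text
time: 0.6
eef_pos: [309.0, 396.5, 247.7]
orientation: [-180.0, 0.0, 128.6]
force: [-0.0, 0.5, 0.5]
finger_gap: 49.9
grasp_force: 0.0
```

{"op": "play_rows", "data": {
  "increments": [
    {"delta_pos": [1.89,-4.3,0],"spin": -0.111},
    {"delta_pos": [3.78,-8.6,0],"spin": -0.223},
    {"delta_pos": [5.67,-12.9,0],"spin": -0.334},
    {"delta_pos": [7.56,-17.2,0],"spin": -0.446},
    {"delta_pos": [9.45,-21.5,0],"spin": -0.557}
  ]
}}

```text
time: 1.1
eef_pos: [403.2, 181.7, 248.0]
orientation: [-180.0, -0.0, 96.7]
force: [1.2, 0.4, 0.6]
finger_gap: 49.7
grasp_force: 0.0
```

{"op": "play_rows", "data": {
  "increments": [
    {"delta_pos": [1.89,-4.3,0],"spin": -0.111},
    {"delta_pos": [3.78,-8.6,0],"spin": -0.223},
    {"delta_pos": [5.67,-12.9,0],"spin": -0.334},
    {"delta_pos": [7.56,-17.2,-3],"spin": -0.446},
    {"delta_pos": [9.45,-21.5,-6],"spin": -0.557}
  ]
}}

```text
time: 1.6
eef_pos: [495.0, -23.9, 194.8]
orientation: [179.9, -0.2, 64.8]
force: [0.1, 0.8, -0.2]
finger_gap: 49.8
grasp_force: 0.0
```

{"op": "play_rows", "data": {
  "increments": [
    {"delta_pos": [0,0,-2],"spin": 0},
    {"delta_pos": [0,0,-4],"spin": 0},
    {"delta_pos": [0,0,-6],"spin": 0},
    {"delta_pos": [0,0,-6],"spin": 0}
  ]
}}

```text
time: 2.0
eef_pos: [490.8, -22.6, 131.6]
orientation: [-179.7, 0.2, 65.0]
force: [-0.3, 0.1, -0.8]
finger_gap: 49.9
grasp_force: 0.0
```

```bash
python3 - <<'E'
from h import *
im={n:robot.capture(n) for n in("top","side")}
o=robot.get_obs(); print(o['eef_pos'],o['orientation'],o['q'],o['qvel'])
a=cv2.resize(im["top"][170:270,226:326],(390,390),interpolation=cv2.INTER_CUBIC);b=cv2.resize(im["side"][170:270,190:290],(390,390),interpolation=cv2.INTER_CUBIC)
cv2.imwrite("pics/c1.png",np.hstack([a,b])[:,:,::-1])
E
```

```text
[493.34726979 -22.51911502 134.2657751 ] [-1.79944728e+02  5.46249066e-02  6.50209034e+01] [-36.24820501  15.79560947  38.39088153 119.76073596 -12.99715779
  48.5501638  -15.20541492] [-3.11892756e-01 -1.26465132e+00  5.08100071e-01 -1.43663066e+00
 -1.06309976e-03 -1.99195506e-01  1.86131438e-02]
```

View pics/c1.png

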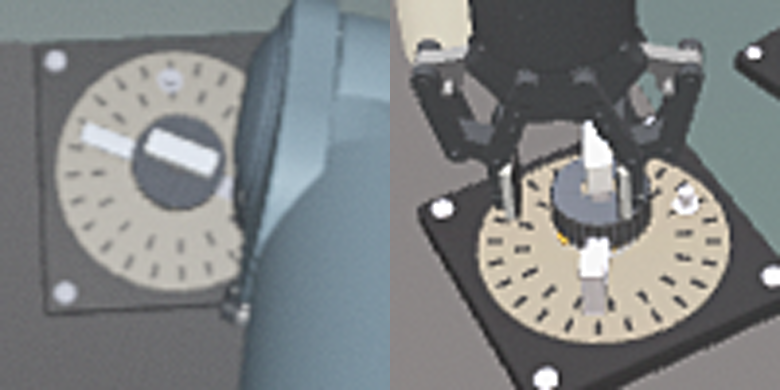

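The open fingers straddle the handle line and the tab is below them. In the side view the tab is at (595,270) and the fingertips are at (510,200) and (622,190). I'll centre, descend and pinch.

{"op": "play_rows", "data": {
  "increments": [
    {"delta_pos": [0.45,-0.87,-1],"spin": 0},
    {"delta_pos": [0.45,-0.87,-2.5],"spin": 0},
    {"delta_pos": [0.45,-0.87,-4.5],"spin": 0},
    {"delta_pos": [0.45,-0.87,-6.4],"spin": 0},
    {"delta_pos": [0.45,-0.87,-6.4],"spin": 0}
  ]
}}

```text
time: 2.6
eef_pos: [496.1, -30.6, 68.5]
orientation: [-179.7, 0.1, 65.0]
force: [-0.1, -0.0, 0.2]
finger_gap: 50.3
grasp_force: 0.0
```

{"op": "play_rows", "data": {
  "increments": [
    {"delta_pos": [0,0,0],"spin": 0},
    {"delta_pos": [0,0,0],"spin": 0},
    {"delta_pos": [0,0,0],"spin": 0},
    {"delta_pos": [0,0,0],"spin": 0},
    {"delta_pos": [0,0,0],"spin": 0}
  ],
  "hand": 0.5,
  "grip_force": 40
}}

```text
time: 3.1
eef_pos: [499.3, -31.1, 71.5]
orientation: [179.9, -0.1, 65.0]
force: [-0.4, 0.1, 6.7]
finger_gap: 11.3
grasp_force: 43.8
```

```bash
cat >> h.py <<'E'
C=np.array([527.5,32.2])
def st():
    o=robot.get_obs(); p=np.array(o['eef_pos']); d=(p[:2]-C); f=o['force']; m=o['moment']
    tF=(d[0]*f[1]-d[1]*f[0])/1000
    print("t",round(o['time'],2),"p",p.round(1),"ang",np.degrees(np.arctan2(d[1],d[0])).round(2),"r",np.hypot(*d).round(1),"yaw",round(o['orientation'][2],2),"F",np.round(f,2),"M",np.round(m,3),"rxF",tF.round(3),"sum",(tF+m[2]).round(3),"gap",round(o['finger_gap'],1),"gf",round(o['grasp_force'],1))
E
python3 -c "from h import *;st()"
```

```text
t 3.1 p [499.3 -31.1  71.5] ang -113.99 r 69.3 yaw 65.01 F [-0.43  0.06  6.66] M [0.096 0.101 0.116] rxF -0.029 sum 0.087 gap 11.3 gf 43.8
```

```bash
cat >> h.py <<'E'
def arc(a0,step,n,zr=0.4,r=70):
    a0=np.radians(a0); L=[]
    for i in range(1,n+1):
        a=a0+step*i; L.append([round(x,3) for x in(r/10*(np.cos(a)-np.cos(a0)),r/10*(np.sin(a)-np.sin(a0)),zr*step*i,step*i)])
    print(np.degrees(a0).round(1),"->",np.degrees(a0+step*n).round(1),L)
E
python3 -c "
from h import *
for k in range(5): arc(-115+k*np.degrees(.3),.06,5)"
```

```text
-115.0 -> -97.8 [[np.float64(0.386), np.float64(-0.166), 0.024, 0.06], [np.float64(0.781), np.float64(-0.309), 0.048, 0.12], [np.float64(1.184), np.float64(-0.427), 0.072, 0.18], [np.float64(1.593), np.float64(-0.521), 0.096, 0.24], [np.float64(2.007), np.float64(-0.591), 0.12, 0.3]]
-97.8 -> -80.6 [[np.float64(0.418), np.float64(-0.045), 0.024, 0.06], [np.float64(0.837), np.float64(-0.064), 0.048, 0.12], [np.float64(1.257), np.float64(-0.058), 0.072, 0.18], [np.float64(1.676), np.float64(-0.027), 0.096, 0.24], [np.float64(2.092), np.float64(0.029), 0.12, 0.3]]
-80.6 -> -63.4 [[np.float64(0.412), np.float64(0.081), 0.024, 0.06], [np.float64(0.819), np.float64(0.186), 0.048, 0.12], [np.float64(1.218), np.float64(0.316), 0.072, 0.18], [np.float64(1.609), np.float64(0.469), 0.096, 0.24], [np.float64(1.99), np.float64(0.646), 0.12, 0.3]]
-63.4 -> -46.2 [[np.float64(0.37), np.float64(0.199), 0.024, 0.06], [np.float64(0.727), np.float64(0.42), 0.048, 0.12], [np.float64(1.07), np.float64(0.662), 0.072, 0.18], [np.float64(1.399), np.float64(0.924), 0.096, 0.24], [np.float64(1.71), np.float64(1.205), 0.12, 0.3]]
-46.2 -> -29.1 [[np.float64(0.294), np.float64(0.299), 0.024, 0.06], [np.float64(0.57), np.float64(0.616), 0.048, 0.12], [np.float64(0.827), np.float64(0.948), 0.072, 0.18], [np.float64(1.063), np.float64(1.296), 0.096, 0.24], [np.float64(1.278), np.float64(1.656), 0.12, 0.3]]
```

{"op": "play_rows", "data": {
  "increments": [
    {"delta_pos": [0.386,-0.166,0.024],"spin": 0.06},
    {"delta_pos": [0.781,-0.309,0.048],"spin": 0.12},
    {"delta_pos": [1.184,-0.427,0.072],"spin": 0.18},
    {"delta_pos": [1.593,-0.521,0.096],"spin": 0.24},
    {"delta_pos": [2.007,-0.591,0.12],"spin": 0.3}
  ]
}}

```text
time: 3.6
eef_pos: [519.3, -37.0, 72.4]
orientation: [179.9, -0.0, 82.3]
force: [0.7, -0.7, 2.6]
finger_gap: 11.3
grasp_force: 43.7
```

```bash
python3 -c "from h import *;st()"
```

```text
t 3.6 p [519.3 -37.   72.4] ang -96.74 r 69.7 yaw 82.3 F [ 0.67 -0.69  2.64] M [ 0.163  0.094 -0.002] rxF 0.052 sum 0.051 gap 11.3 gf 43.7
```

{"op": "play_rows", "data": {
  "increments": [
    {"delta_pos": [0.418,-0.045,0.024],"spin": 0.06},
    {"delta_pos": [0.837,-0.064,0.048],"spin": 0.12},
    {"delta_pos": [1.257,-0.058,0.072],"spin": 0.18},
    {"delta_pos": [1.676,-0.027,0.096],"spin": 0.24},
    {"delta_pos": [2.092,0.029,0.12],"spin": 0.3}
  ]
}}

```text
time: 4.1
eef_pos: [540.2, -36.7, 73.6]
orientation: [179.9, -0.0, 99.5]
force: [-0.4, 0.3, 3.4]
finger_gap: 11.4
grasp_force: 43.6
```

```bash
python3 -c "from h import *;st()"
```

```text
t 4.1 p [540.2 -36.7  73.6] ang -79.52 r 70.1 yaw 99.49 F [-0.41  0.33  3.37] M [ 0.159  0.106 -0.112] rxF -0.024 sum -0.136 gap 11.4 gf 43.6
```

{"op": "play_rows", "data": {
  "increments": [
    {"delta_pos": [0,0,0],"spin": 0},
    {"delta_pos": [0,0,0],"spin": 0}
  ]
}}

```text
time: 4.3
eef_pos: [540.2, -36.8, 73.7]
orientation: [179.9, -0.0, 99.3]
force: [-0.2, -0.3, 5.5]
finger_gap: 11.4
grasp_force: 43.9
```

```bash
python3 -c "from h import *;st()"
```

```text
t 4.3 p [540.2 -36.8  73.7] ang -79.58 r 70.2 yaw 99.31 F [-0.2  -0.31  5.47] M [0.107 0.103 0.075] rxF -0.018 sum 0.057 gap 11.4 gf 43.9
```

{"op": "play_rows", "data": {
  "increments": [
    {"delta_pos": [0.14,0.02,0.008],"spin": 0.02},
    {"delta_pos": [0.28,0.05,0.016],"spin": 0.04},
    {"delta_pos": [0.412,0.081,0.024],"spin": 0.06}
  ]
}}

```text
time: 4.6
eef_pos: [544.2, -36.0, 73.8]
orientation: [179.9, 0.0, 102.8]
force: [0.2, -0.2, 5.2]
finger_gap: 11.2
grasp_force: 43.9
```

```bash
python3 -c "from h import *;st()"
```

```text
t 4.6 p [544.2 -36.   73.8] ang -76.22 r 70.3 yaw 102.83 F [ 0.23 -0.18  5.21] M [ 0.174  0.097 -0.086] rxF 0.013 sum -0.073 gap 11.2 gf 43.9
```

{"op": "play_rows", "data": {
  "increments": [
    {"delta_pos": [0.136,0.035,0.008],"spin": 0.02},
    {"delta_pos": [0.272,0.07,0.016],"spin": 0.04},
    {"delta_pos": [0.407,0.105,0.024],"spin": 0.06}
  ]
}}

```text
time: 4.9
eef_pos: [548.3, -34.9, 74.0]
orientation: [179.9, 0.0, 106.3]
force: [-0.0, 0.4, 6.3]
finger_gap: 11.2
grasp_force: 43.9
```

```bash
python3 -c "from h import *;st()"
```

```text
t 4.9 p [548.3 -34.9  74. ] ang -72.78 r 70.3 yaw 106.27 F [-0.05  0.36  6.25] M [ 0.192  0.046 -0.047] rxF 0.004 sum -0.042 gap 11.2 gf 43.9
```

Torque has fallen to the slack friction of about 0.06 N m. I'll go on to about 1.07 rad total for margin.

```bash
python3 -c "
from h import *
arc(-73.75,.07,5)"
```

```text
-73.8 -> -53.7 [[np.float64(0.465), np.float64(0.153), 0.028, 0.07], [np.float64(0.919), np.float64(0.339), 0.056, 0.14], [np.float64(1.358), np.float64(0.556), 0.084, 0.21], [np.float64(1.781), np.float64(0.803), 0.112, 0.28], [np.float64(2.186), np.float64(1.079), 0.14, 0.35]]
```

{"op": "play_rows", "data": {
  "increments": [
    {"delta_pos": [0.465,0.153,0.028],"spin": 0.07},
    {"delta_pos": [0.919,0.339,0.056],"spin": 0.14},
    {"delta_pos": [1.358,0.556,0.084],"spin": 0.21},
    {"delta_pos": [1.781,0.803,0.112],"spin": 0.28},
    {"delta_pos": [2.186,1.079,0.14],"spin": 0.35}
  ]
}}

```text
time: 5.4
eef_pos: [570.3, -24.1, 75.4]
orientation: [179.9, 0.0, 126.4]
force: [-0.8, 0.2, 5.6]
finger_gap: 11.3
grasp_force: 43.9
```

```bash
python3 -c "from h import *;st()"
```

```text
t 5.4 p [570.3 -24.1  75.4] ang -52.8 r 70.7 yaw 126.44 F [-0.75  0.22  5.6 ] M [ 0.173  0.125 -0.109] rxF -0.033 sum -0.141 gap 11.3 gf 43.9
```

{"op": "play_rows", "data": {
  "increments": [
    {"delta_pos": [0,0,0],"spin": 0},
    {"delta_pos": [0,0,0],"spin": 0},
    {"delta_pos": [0,0,0],"spin": 0}
  ],
  "hand": 5
}}

```text
time: 5.7
eef_pos: [568.1, -24.4, 73.8]
orientation: [-179.9, -0.1, 126.3]
force: [-0.9, 1.0, -0.4]
finger_gap: 50.0
grasp_force: 0.0
```

{"op": "play_rows", "data": {
  "increments": [
    {"delta_pos": [0,0,1.5],"spin": 0},
    {"delta_pos": [0,0,4],"spin": 0},
    {"delta_pos": [0,0,7],"spin": 0},
    {"delta_pos": [0,0,8],"spin": 0},
    {"delta_pos": [0,0,8],"spin": 0}
  ]
}}

```text
time: 6.2
eef_pos: [571.0, -24.3, 157.3]
orientation: [179.7, 0.1, 126.3]
force: [0.3, 0.1, -0.5]
finger_gap: 49.8
grasp_force: 0.0
```

```bash
python3 -c "from h import *;st()"
```

```text
t 6.2 p [571.  -24.3 157.3] ang -52.41 r 71.3 yaw 126.3 F [ 0.28  0.13 -0.49] M [ 0.01  -0.007 -0.025] rxF 0.021 sum -0.004 gap 49.8 gf 0.0
```

{"op": "play_rows", "data": {
  "increments": [
    {"delta_pos": [-1,1.4,0],"spin": -0.14},
    {"delta_pos": [-2,2.8,0],"spin": -0.28},
    {"delta_pos": [-3,4.2,0],"spin": -0.42},
    {"delta_pos": [-4.15,5.6,0],"spin": -0.56},
    {"delta_pos": [-4.15,5.6,0],"spin": -0.7}
  ]
}}

```text
time: 6.7
eef_pos: [524.7, 34.6, 152.7]
orientation: [-179.7, -0.0, 86.1]
force: [1.0, -0.2, -0.6]
finger_gap: 49.9
grasp_force: 0.0
```

{"op": "play_rows", "data": {
  "increments": [
    {"delta_pos": [0,0,0],"spin": -0.14},
    {"delta_pos": [0,0,0],"spin": -0.283},
    {"delta_pos": [0,0,0],"spin": -0.283},
    {"delta_pos": [0,0,0],"spin": -0.283}
  ]
}}

```text
time: 7.1
eef_pos: [526.9, 31.8, 153.7]
orientation: [-179.9, 0.1, 70.2]
force: [1.5, -1.7, 0.6]
finger_gap: 49.6
grasp_force: 0.0
```

```bash
python3 - <<'E'
from h import *
st()
im={n:robot.capture(n) for n in("top","side")}
a=cv2.resize(im["top"][170:270,226:326],(390,390),interpolation=cv2.INTER_CUBIC);b=cv2.resize(im["side"][170:270,190:290],(390,390),interpolation=cv2.INTER_CUBIC)
cv2.imwrite("pics/c2.png",np.hstack([a,b])[:,:,::-1])
E
```

```text
t 7.1 p [526.9  31.8 153.7] ang -147.77 r 0.7 yaw 70.18 F [ 1.5  -1.66  0.64] M [0.003 0.002 0.042] rxF 0.002 sum 0.043 gap 49.6 gf 0.0
```

View pics/c2.png

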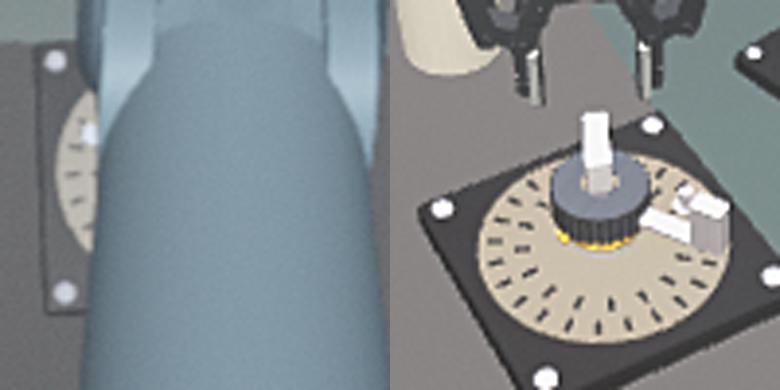

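The side view shows the bar unchanged at crop (597,150), with the fingers either side of it. The handle is now at (705,225). I'll descend and pinch the bar.

{"op": "play_rows", "data": {
  "increments": [
    {"delta_pos": [0.05,0.04,-2],"spin": 0},
    {"delta_pos": [0.05,0.04,-4],"spin": 0},
    {"delta_pos": [0.05,0.04,-6.2],"spin": 0},
    {"delta_pos": [0.05,0.04,-6.2],"spin": 0},
    {"delta_pos": [0.05,0.04,-6.2],"spin": 0}
  ]
}}

```text
time: 7.7
eef_pos: [528.1, 32.0, 92.6]
orientation: [-180.0, 0.0, 70.0]
force: [0.5, -0.0, -1.0]
finger_gap: 49.7
grasp_force: 0.0
```

{"op": "play_rows", "data": {
  "increments": [
    {"delta_pos": [0,0,0],"spin": 0},
    {"delta_pos": [0,0,0],"spin": 0},
    {"delta_pos": [0,0,0],"spin": 0},
    {"delta_pos": [0,0,0],"spin": 0},
    {"delta_pos": [0,0,0],"spin": 0}
  ],
  "hand": 0.6,
  "grip_force": 40
}}

```text
time: 8.2
eef_pos: [529.1, 32.5, 93.9]
orientation: [179.9, -0.1, 70.0]
force: [-1.3, 0.4, 6.5]
finger_gap: 13.3
grasp_force: 41.6
```

```bash
python3 -c "from h import *;st()"
```

```text
t 8.2 p [529.1  32.5  93.9] ang 12.51 r 1.6 yaw 70.02 F [-1.28  0.42  6.47] M [0.058 0.396 0.045] rxF 0.001 sum 0.046 gap 13.3 gf 41.6
```

{"op": "play_rows", "data": {
  "increments": [
    {"delta_pos": [0,0,0],"spin": -0.07},
    {"delta_pos": [0,0,0],"spin": -0.14},
    {"delta_pos": [0,0,0],"spin": -0.21},
    {"delta_pos": [0,0,0],"spin": -0.28},
    {"delta_pos": [0,0,0],"spin": -0.35}
  ]
}}

```text
time: 8.7
eef_pos: [529.1, 32.5, 93.9]
orientation: [180.0, -0.1, 49.8]
force: [-1.5, 0.1, 6.0]
finger_gap: 13.3
grasp_force: 41.6
```

```bash
python3 -c "from h import *;st()"
```

```text
t 8.7 p [529.1  32.5  93.9] ang 9.27 r 1.6 yaw 49.83 F [-1.47  0.13  5.96] M [-0.004  0.326  0.11 ] rxF 0.001 sum 0.11 gap 13.3 gf 41.6
```

{"op": "play_rows", "data": {
  "increments": [
    {"delta_pos": [0,0,0],"spin": -0.07},
    {"delta_pos": [0,0,0],"spin": -0.14},
    {"delta_pos": [0,0,0],"spin": -0.21},
    {"delta_pos": [0,0,0],"spin": -0.28},
    {"delta_pos": [0,0,0],"spin": -0.35}
  ]
}}

```text
time: 9.2
eef_pos: [529.2, 32.3, 93.9]
orientation: [180.0, -0.1, 29.8]
force: [-1.3, -0.0, 6.3]
finger_gap: 13.0
grasp_force: 41.6
```

```bash
python3 -c "from h import *;st()"
```

```text
t 9.2 p [529.2  32.3  93.9] ang 4.51 r 1.7 yaw 29.78 F [-1.32 -0.01  6.31] M [-0.091  0.344  0.076] rxF 0.0 sum 0.076 gap 13.0 gf 41.6
```

{"op": "play_rows", "data": {
  "increments": [
    {"delta_pos": [0,0,0],"spin": -0.02},
    {"delta_pos": [0,0,0],"spin": -0.04},
    {"delta_pos": [0,0,0],"spin": -0.06},
    {"delta_pos": [0,0,0],"spin": -0.08},
    {"delta_pos": [0,0,0],"spin": -0.1}
  ]
}}

```text
time: 9.7
eef_pos: [529.2, 32.3, 93.9]
orientation: [180.0, -0.1, 24.2]
force: [-0.8, -0.0, 5.9]
finger_gap: 13.0
grasp_force: 41.6
```

```bash
python3 -c "from h import *;st()"
```

```text
t 9.7 p [529.2  32.3  93.9] ang 4.27 r 1.7 yaw 24.16 F [-0.8  -0.01  5.92] M [-0.066  0.406  0.051] rxF 0.0 sum 0.051 gap 13.0 gf 41.6
```

{"op": "play_rows", "data": {
  "increments": [
    {"delta_pos": [0,0,0],"spin": -0.02},
    {"delta_pos": [0,0,0],"spin": -0.04},
    {"delta_pos": [0,0,0],"spin": -0.06},
    {"delta_pos": [0,0,0],"spin": -0.08}
  ]
}}

```text
time: 10.1
eef_pos: [529.2, 32.3, 93.9]
orientation: [-180.0, -0.1, 19.6]
force: [-2.2, 0.2, 6.0]
finger_gap: 13.3
grasp_force: 41.6
```

```bash
python3 -c "from h import *;st()"
```

```text
t 10.1 p [529.2  32.3  93.9] ang 3.69 r 1.7 yaw 19.58 F [-2.18  0.2   6.  ] M [-0.035  0.411  0.088] rxF 0.001 sum 0.089 gap 13.3 gf 41.6
```

{"op": "play_rows", "data": {
  "increments": [
    {"delta_pos": [0,0,0],"spin": -0.01},
    {"delta_pos": [0,0,0],"spin": -0.02},
    {"delta_pos": [0,0,0],"spin": -0.03}
  ]
}}

```text
time: 10.4
eef_pos: [529.2, 32.3, 93.9]
orientation: [-180.0, -0.1, 17.9]
force: [-0.6, -0.5, 6.6]
finger_gap: 13.1
grasp_force: 41.6
```

```bash
python3 -c "from h import *;st()"
```

```text
t 10.4 p [529.2  32.3  93.9] ang 2.64 r 1.7 yaw 17.88 F [-0.58 -0.48  6.56] M [-0.071  0.387  0.095] rxF -0.001 sum 0.094 gap 13.1 gf 41.6
```

{"op": "play_rows", "data": {
  "increments": [
    {"delta_pos": [0,0,0],"spin": -0.01},
    {"delta_pos": [0,0,0],"spin": -0.02}
  ]
}}

```text
time: 10.6
eef_pos: [529.2, 32.3, 93.9]
orientation: [-180.0, -0.1, 16.7]
force: [-1.5, 0.9, 5.9]
finger_gap: 13.2
grasp_force: 41.6
```

```bash
python3 -c "from h import *;st()"
```

```text
t 10.6 p [529.2  32.3  93.9] ang 3.5 r 1.7 yaw 16.74 F [-1.51  0.86  5.94] M [-0.083  0.357  0.092] rxF 0.002 sum 0.093 gap 13.2 gf 41.6
```

{"op": "play_rows", "data": {
  "increments": [
    {"delta_pos": [0,0,0],"spin": -0.01},
    {"delta_pos": [0,0,0],"spin": -0.02}
  ]
}}

```text
time: 10.8
eef_pos: [529.2, 32.3, 93.9]
orientation: [-180.0, -0.1, 15.6]
force: [-1.4, 0.0, 6.7]
finger_gap: 13.4
grasp_force: 41.6
```

```bash
python3 -c "from h import *;st()"
```

```text
t 10.8 p [529.2  32.3  93.9] ang 3.06 r 1.7 yaw 15.59 F [-1.35  0.03  6.73] M [0.001 0.366 0.061] rxF 0.0 sum 0.061 gap 13.4 gf 41.6
```

{"op": "play_rows", "data": {
  "increments": [
    {"delta_pos": [0,0,0],"spin": -0.01},
    {"delta_pos": [0,0,0],"spin": -0.02}
  ]
}}

```text
time: 11.0
eef_pos: [529.2, 32.4, 93.9]
orientation: [180.0, -0.1, 14.6]
force: [-2.0, 0.8, 7.4]
finger_gap: 13.3
grasp_force: 42.2
```

```bash
python3 -c "from h import *;st()"
```

```text
t 11.0 p [529.2  32.4  93.9] ang 7.51 r 1.7 yaw 14.57 F [-2.02  0.84  7.39] M [-0.081  0.416  0.501] rxF 0.002 sum 0.503 gap 13.3 gf 42.2
```

{"op": "play_rows", "data": {
  "increments": [
    {"delta_pos": [0,0,0],"spin": -0.01},
    {"delta_pos": [0,0,0],"spin": -0.015}
  ]
}}

```text
time: 11.2
eef_pos: [529.2, 32.6, 93.9]
orientation: [180.0, -0.1, 13.9]
force: [-1.4, 0.9, 7.0]
finger_gap: 13.2
grasp_force: 44.5
```

```bash
python3 -c "from h import *;st()"
```

```text
t 11.2 p [529.2  32.6  93.9] ang 12.9 r 1.7 yaw 13.85 F [-1.44  0.85  7.05] M [-0.153  0.383  0.835] rxF 0.002 sum 0.837 gap 13.2 gf 44.5
```

Contact is made, and the torque is 0.84 N m. I'll ease off.

{"op": "play_rows", "data": {
  "increments": [
    {"delta_pos": [0,0,0],"spin": 0.012},
    {"delta_pos": [0,0,0],"spin": 0.024},
    {"delta_pos": [0,0,0],"spin": 0.024}
  ]
}}

```text
time: 11.5
eef_pos: [529.2, 32.4, 94.0]
orientation: [-180.0, -0.1, 15.0]
force: [-1.7, -0.1, 7.2]
finger_gap: 13.4
grasp_force: 41.7
```

```bash
python3 -c "from h import *;st()"
```

```text
t 11.5 p [529.2  32.4  94. ] ang 6.97 r 1.7 yaw 15.05 F [-1.68 -0.12  7.21] M [-0.2    0.333  0.212] rxF 0.0 sum 0.212 gap 13.4 gf 41.7
```

{"op": "play_rows", "data": {
  "increments": [
    {"delta_pos": [0,0,0],"spin": 0},
    {"delta_pos": [0,0,0],"spin": 0},
    {"delta_pos": [0,0,0],"spin": 0},
    {"delta_pos": [0,0,0.5],"spin": 0},
    {"delta_pos": [0,0,1.5],"spin": 0}
  ],
  "hand": 5
}}

```text
time: 12.0
eef_pos: [527.5, 32.1, 107.4]
orientation: [180.0, 0.1, 14.9]
force: [0.2, 0.1, -0.5]
finger_gap: 49.8
grasp_force: 0.0
```

{"op": "play_rows", "data": {
  "increments": [
    {"delta_pos": [0,0,2.5],"spin": 0},
    {"delta_pos": [0,0,5],"spin": 0},
    {"delta_pos": [1,-1.4,5],"spin": 0.14},
    {"delta_pos": [2,-2.8,5],"spin": 0.28},
    {"delta_pos": [3,-4.2,5],"spin": 0.42}
  ]
}}

```text
time: 12.5
eef_pos: [559.1, -9.9, 159.0]
orientation: [180.0, -0.1, 39.4]
force: [0.9, 0.2, -1.2]
finger_gap: 49.5
grasp_force: 0.0
```

{"op": "play_rows", "data": {
  "increments": [
    {"delta_pos": [1,-1.4,0],"spin": 0.14},
    {"delta_pos": [1,-1.4,0],"spin": 0.28},
    {"delta_pos": [1,-1.4,0],"spin": 0.42},
    {"delta_pos": [1,-1.4,0],"spin": 0.56},
    {"delta_pos": [1,-1.4,0],"spin": 0.7}
  ]
}}

```text
time: 13.0
eef_pos: [568.6, -24.1, 158.6]
orientation: [179.9, 0.0, 79.4]
force: [-0.1, -0.0, 0.3]
finger_gap: 49.9
grasp_force: 0.0
```

{"op": "play_rows", "data": {
  "increments": [
    {"delta_pos": [0,0,0],"spin": 0.14},
    {"delta_pos": [0,0,0],"spin": 0.28},
    {"delta_pos": [0,0,0],"spin": 0.42},
    {"delta_pos": [0,0,0],"spin": 0.56},
    {"delta_pos": [0,0,0],"spin": 0.7}
  ]
}}

```text
time: 13.5
eef_pos: [568.6, -24.1, 158.6]
orientation: [180.0, 0.0, 119.5]
force: [-0.2, -0.2, -0.9]
finger_gap: 49.7
grasp_force: 0.0
```

```bash
python3 - <<'E'
from h import *
st()
im={n:robot.capture(n) for n in("top","side")}
a=cv2.resize(im["top"][170:270,226:326],(390,390),interpolation=cv2.INTER_CUBIC);b=cv2.resize(im["side"][170:270,190:290],(390,390),interpolation=cv2.INTER_CUBIC)
cv2.imwrite("pics/c3.png",np.hstack([a,b])[:,:,::-1])
E
```

```text
t 13.5 p [568.6 -24.1 158.6] ang -53.9 r 69.7 yaw 119.52 F [-0.25 -0.16 -0.93] M [-0.013  0.009  0.019] rxF -0.021 sum -0.002 gap 49.7 gf 0.0
```

View pics/c3.png

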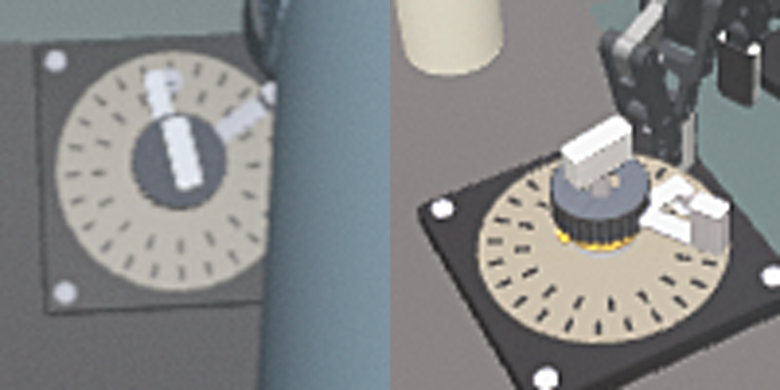

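The top view shows the pointer arm against the pin at (165,80) and the handle at about (250,115), as left. I'll finish the spin, descend and pinch the handle.

{"op": "play_rows", "data": {
  "increments": [
    {"delta_pos": [0,0,-2],"spin": 0.12},
    {"delta_pos": [0,0,-4],"spin": 0.12},
    {"delta_pos": [0,0,-6.2],"spin": 0.12},
    {"delta_pos": [0,0,-8.4],"spin": 0.12},
    {"delta_pos": [0,0,-8.4],"spin": 0.12}
  ]
}}

```text
time: 14.1
eef_pos: [565.5, -23.8, 71.1]
orientation: [-179.7, -0.2, 125.9]
force: [-0.9, 0.0, 0.5]
finger_gap: 49.9
grasp_force: 0.0
```

{"op": "play_rows", "data": {
  "increments": [
    {"delta_pos": [0,0,0],"spin": 0},
    {"delta_pos": [0,0,0],"spin": 0},
    {"delta_pos": [0,0,0],"spin": 0},
    {"delta_pos": [0,0,0],"spin": 0},
    {"delta_pos": [0,0,0],"spin": 0}
  ],
  "hand": 0.5,
  "grip_force": 40
}}

```text
time: 14.6
eef_pos: [569.8, -23.9, 75.3]
orientation: [179.8, 0.1, 126.1]
force: [-0.2, -0.7, 4.1]
finger_gap: 11.0
grasp_force: 43.9
```

```bash
python3 - <<'E'
from h import *
np.set_printoptions(legacy='1.25')
st()
a=-53.2
for s,n in((-.05,5),(-.03,5),(-.03,5),(-.03,5),(-.03,5),(-.03,5),(-.03,5)):
    arc(a,s,n); a+=np.degrees(s*n)
E
```

```text
t 14.6 p [569.8 -23.9  75.3] ang -52.96 r 70.3 yaw 126.08 F [-0.18 -0.7   4.12] M [0.008 0.056 0.003] rxF -0.04 sum -0.037 gap 11.0 gf 43.9
-53.2 -> -67.5 [[-0.285, -0.203, -0.02, -0.05], [-0.581, -0.391, -0.04, -0.1], [-0.885, -0.564, -0.06, -0.15], [-1.197, -0.721, -0.08, -0.2], [-1.517, -0.863, -0.1, -0.25]]
-67.5 -> -76.1 [[-0.195, -0.077, -0.012, -0.03], [-0.393, -0.149, -0.024, -0.06], [-0.592, -0.214, -0.036, -0.09], [-0.794, -0.274, -0.048, -0.12], [-0.997, -0.327, -0.06, -0.15]]
-76.1 -> -84.7 [[-0.205, -0.047, -0.012, -0.03], [-0.411, -0.088, -0.024, -0.06], [-0.618, -0.123, -0.036, -0.09], [-0.826, -0.152, -0.048, -0.12], [-1.034, -0.175, -0.06, -0.15]]
-84.7 -> -93.3 [[-0.209, -0.016, -0.012, -0.03], [-0.419, -0.026, -0.024, -0.06], [-0.629, -0.03, -0.036, -0.09], [-0.839, -0.027, -0.048, -0.12], [-1.049, -0.018, -0.06, -0.15]]
-93.3 -> -101.9 [[-0.209, 0.015, -0.012, -0.03], [-0.418, 0.037, -0.024, -0.06], [-0.626, 0.065, -0.036, -0.09], [-0.834, 0.099, -0.048, -0.12], [-1.04, 0.139, -0.06, -0.15]]
-101.9 -> -110.5 [[-0.205, 0.046, -0.012, -0.03], [-0.408, 0.099, -0.024, -0.06], [-0.61, 0.157, -0.036, -0.09], [-0.81, 0.222, -0.048, -0.12], [-1.007, 0.293, -0.06, -0.15]]
-110.5 -> -119.1 [[-0.196, 0.076, -0.012, -0.03], [-0.389, 0.159, -0.024, -0.06], [-0.579, 0.247, -0.036, -0.09], [-0.767, 0.341, -0.048, -0.12], [-0.952, 0.44, -0.06, -0.15]]
```

{"op": "play_rows", "data": {
  "increments": [
    {"delta_pos": [-0.285,-0.203,-0.02],"spin": -0.05},
    {"delta_pos": [-0.581,-0.391,-0.04],"spin": -0.1},
    {"delta_pos": [-0.885,-0.564,-0.06],"spin": -0.15},
    {"delta_pos": [-1.197,-0.721,-0.08],"spin": -0.2},
    {"delta_pos": [-1.517,-0.863,-0.1],"spin": -0.25}
  ]
}}

```text
time: 15.1
eef_pos: [554.5, -32.4, 74.2]
orientation: [179.8, 0.0, 111.6]
force: [-0.8, -0.0, 5.8]
finger_gap: 11.1
grasp_force: 44.2
```

```bash
python3 -c "from h import *;st()"
```

```text
t 15.1 p [554.5 -32.4  74.2] ang -67.3 r 70.0 yaw 111.64 F [-0.82 -0.03  5.85] M [0.065 0.141 0.017] rxF -0.054 sum -0.036 gap 11.1 gf 44.2
```

{"op": "play_rows", "data": {
  "increments": [
    {"delta_pos": [-0.195,-0.077,-0.012],"spin": -0.03},
    {"delta_pos": [-0.393,-0.149,-0.024],"spin": -0.06},
    {"delta_pos": [-0.592,-0.214,-0.036],"spin": -0.09},
    {"delta_pos": [-0.794,-0.274,-0.048],"spin": -0.12},
    {"delta_pos": [-0.997,-0.327,-0.06],"spin": -0.15}
  ]
}}

```text
time: 15.6
eef_pos: [544.6, -35.5, 73.6]
orientation: [179.8, 0.0, 103.1]
force: [0.7, -0.1, 5.1]
finger_gap: 11.3
grasp_force: 44.2
```

```bash
python3 -c "from h import *;st()"
```

```text
t 15.6 p [544.6 -35.5  73.6] ang -75.79 r 69.8 yaw 103.11 F [ 0.7  -0.06  5.12] M [0.08  0.149 0.062] rxF 0.046 sum 0.108 gap 11.3 gf 44.2
```

{"op": "play_rows", "data": {
  "increments": [
    {"delta_pos": [-0.205,-0.047,-0.012],"spin": -0.03},
    {"delta_pos": [-0.411,-0.088,-0.024],"spin": -0.06},
    {"delta_pos": [-0.618,-0.123,-0.036],"spin": -0.09},
    {"delta_pos": [-0.826,-0.152,-0.048],"spin": -0.12},
    {"delta_pos": [-1.034,-0.175,-0.06],"spin": -0.15}
  ]
}}

```text
time: 16.1
eef_pos: [534.4, -37.1, 73.0]
orientation: [179.8, -0.0, 94.5]
force: [0.2, 1.0, 6.1]
finger_gap: 11.4
grasp_force: 44.2
```

```bash
python3 -c "from h import *;st()"
```

```text
t 16.1 p [534.4 -37.1  73. ] ang -84.35 r 69.6 yaw 94.52 F [0.2  1.02 6.08] M [0.109 0.087 0.1  ] rxF 0.021 sum 0.121 gap 11.4 gf 44.2
```

{"op": "play_rows", "data": {
  "increments": [
    {"delta_pos": [-0.209,-0.016,-0.012],"spin": -0.03},
    {"delta_pos": [-0.419,-0.026,-0.024],"spin": -0.06},
    {"delta_pos": [-0.629,-0.03,-0.036],"spin": -0.09},
    {"delta_pos": [-0.839,-0.027,-0.048],"spin": -0.12},
    {"delta_pos": [-1.049,-0.018,-0.06],"spin": -0.15}
  ]
}}

```text
time: 16.6
eef_pos: [523.9, -37.2, 72.3]
orientation: [179.8, -0.1, 85.9]
force: [0.2, 0.5, 6.0]
finger_gap: 11.2
grasp_force: 44.2
```

```bash
python3 -c "from h import *;st()"
```

```text
t 16.6 p [523.9 -37.2  72.3] ang -92.99 r 69.5 yaw 85.93 F [0.21 0.47 6.02] M [0.112 0.128 0.019] rxF 0.013 sum 0.032 gap 11.2 gf 44.2
```

{"op": "play_rows", "data": {
  "increments": [
    {"delta_pos": [-0.209,0.015,-0.012],"spin": -0.03},
    {"delta_pos": [-0.418,0.037,-0.024],"spin": -0.06},
    {"delta_pos": [-0.626,0.065,-0.036],"spin": -0.09},
    {"delta_pos": [-0.834,0.099,-0.048],"spin": -0.12},
    {"delta_pos": [-1.04,0.139,-0.06],"spin": -0.15}
  ]
}}

```text
time: 17.1
eef_pos: [513.6, -35.7, 71.8]
orientation: [179.8, -0.1, 77.3]
force: [-0.1, 0.3, 6.3]
finger_gap: 11.0
grasp_force: 44.3
```

```bash
python3 -c "from h import *;st()"
```

```text
t 17.1 p [513.6 -35.7  71.8] ang -101.55 r 69.3 yaw 77.35 F [-0.05  0.35  6.3 ] M [0.183 0.128 0.061] rxF -0.008 sum 0.053 gap 11.0 gf 44.3
```

{"op": "play_rows", "data": {
  "increments": [
    {"delta_pos": [-0.205,0.046,-0.012],"spin": -0.03},
    {"delta_pos": [-0.408,0.099,-0.024],"spin": -0.06},
    {"delta_pos": [-0.61,0.157,-0.036],"spin": -0.09},
    {"delta_pos": [-0.81,0.222,-0.048],"spin": -0.12},
    {"delta_pos": [-1.007,0.293,-0.06],"spin": -0.15}
  ]
}}

```text
time: 17.6
eef_pos: [503.9, -32.8, 71.4]
orientation: [179.8, -0.1, 68.8]
force: [-0.6, -0.2, 7.7]
finger_gap: 11.4
grasp_force: 44.4
```

```bash
python3 -c "from h import *;st()"
```

```text
t 17.6 p [503.9 -32.8  71.4] ang -110.0 r 69.1 yaw 68.79 F [-0.55 -0.24  7.7 ] M [0.132 0.102 0.287] rxF -0.03 sum 0.257 gap 11.4 gf 44.4
```

```bash
python3 - <<'E'
from h import *
np.set_printoptions(legacy='1.25')
a=-110.5
for i in range(5):
    arc(a,-.02,5); a+=np.degrees(-.1)
E
```

```text
-110.5 -> -116.2 [[-0.131, 0.05, -0.008, -0.02], [-0.26, 0.103, -0.016, -0.04], [-0.389, 0.159, -0.024, -0.06], [-0.516, 0.217, -0.032, -0.08], [-0.642, 0.277, -0.04, -0.1]]
-116.2 -> -122.0 [[-0.125, 0.063, -0.008, -0.02], [-0.249, 0.129, -0.016, -0.04], [-0.371, 0.197, -0.024, -0.06], [-0.492, 0.267, -0.032, -0.08], [-0.611, 0.34, -0.04, -0.1]]
-122.0 -> -127.7 [[-0.118, 0.075, -0.008, -0.02], [-0.235, 0.153, -0.016, -0.04], [-0.349, 0.233, -0.024, -0.06], [-0.463, 0.315, -0.032, -0.08], [-0.574, 0.4, -0.04, -0.1]]
-127.7 -> -133.4 [[-0.11, 0.087, -0.008, -0.02], [-0.218, 0.176, -0.016, -0.04], [-0.324, 0.267, -0.024, -0.06], [-0.429, 0.36, -0.032, -0.08], [-0.532, 0.455, -0.04, -0.1]]
-133.4 -> -139.1 [[-0.101, 0.097, -0.008, -0.02], [-0.199, 0.196, -0.016, -0.04], [-0.296, 0.298, -0.024, -0.06], [-0.391, 0.401, -0.032, -0.08], [-0.484, 0.506, -0.04, -0.1]]
```

{"op": "play_rows", "data": {
  "increments": [
    {"delta_pos": [-0.13,0.05,-0.008],"spin": -0.02},
    {"delta_pos": [-0.26,0.104,-0.016],"spin": -0.04},
    {"delta_pos": [-0.389,0.159,-0.024],"spin": -0.06}
  ]
}}

```text
time: 17.9
eef_pos: [500.1, -31.2, 71.2]
orientation: [179.8, -0.1, 65.4]
force: [-0.2, 0.5, 7.7]
finger_gap: 11.2
grasp_force: 44.5
```

```bash
python3 -c "from h import *;st()"
```

```text
t 17.9 p [500.1 -31.2  71.2] ang -113.34 r 69.1 yaw 65.4 F [-0.25  0.47  7.74] M [0.072 0.081 0.241] rxF -0.029 sum 0.212 gap 11.2 gf 44.5
```

{"op": "play_rows", "data": {
  "increments": [
    {"delta_pos": [0,0,0],"spin": 0},
    {"delta_pos": [0,0,0],"spin": 0}
  ]
}}

```text
time: 18.1
eef_pos: [500.1, -31.2, 71.2]
orientation: [179.8, -0.1, 65.4]
force: [-0.5, 0.2, 7.4]
finger_gap: 11.2
grasp_force: 44.4
```

```bash
python3 -c "from h import *;st()"
```

```text
t 18.1 p [500.1 -31.2  71.2] ang -113.33 r 69.1 yaw 65.45 F [-0.46  0.24  7.4 ] M [0.139 0.099 0.224] rxF -0.036 sum 0.189 gap 11.2 gf 44.4
```

```bash
cat >> h.py <<'E'
def avg(n=8):
    S=[];G=[]
    for i in range(n):
        robot.capture("side"); o=robot.get_obs(); p=np.array(o['eef_pos']); d=p[:2]-C; f=o['force']
        S.append((d[0]*f[1]-d[1]*f[0])/1000+o['moment'][2]); G.append(d[0]*f[1]/1000-d[1]*f[0]/1000)
    print("t",round(o['time'],2),"ang",np.degrees(np.arctan2(d[1],d[0])).round(2),"yaw",round(o['orientation'][2],2),"tau",np.mean(S).round(3),"+-",(np.std(S)/n**.5).round(3),"rxF",np.mean(G).round(3))
E
python3 -c "from h import *;avg()"
```

```text
t 18.5 ang -113.34 yaw 65.45 tau 0.257 +- 0.017 rxF 0.015
```

{"op": "play_rows", "data": {
  "increments": [
    {"delta_pos": [-0.127,0.058,-0.008],"spin": -0.02},
    {"delta_pos": [-0.253,0.118,-0.016],"spin": -0.04},
    {"delta_pos": [-0.378,0.181,-0.024],"spin": -0.06},
    {"delta_pos": [-0.502,0.247,-0.032],"spin": -0.08},
    {"delta_pos": [-0.624,0.315,-0.04],"spin": -0.1}
  ]
}}

```text
time: 19.0
eef_pos: [494.1, -28.1, 71.0]
orientation: [179.8, -0.2, 59.7]
force: [-0.2, 0.3, 10.0]
finger_gap: 11.1
grasp_force: 44.8
```

```bash
python3 -c "from h import *;avg()"
```

```text
t 19.4 ang -118.97 yaw 59.74 tau 0.29 +- 0.012 rxF -0.007
```

```bash
python3 - <<'E'
from h import *
np.set_printoptions(legacy='1.25')
a=-119.67
for i in range(4):
    arc(a,-.02,5,zr=.3); a+=np.degrees(-.1)
E
```

```text
-119.7 -> -125.4 [[-0.121, 0.071, -0.006, -0.02], [-0.24, 0.143, -0.012, -0.04], [-0.358, 0.219, -0.018, -0.06], [-0.475, 0.296, -0.024, -0.08], [-0.59, 0.376, -0.03, -0.1]]
-125.4 -> -131.1 [[-0.113, 0.082, -0.006, -0.02], [-0.225, 0.167, -0.012, -0.04], [-0.335, 0.253, -0.018, -0.06], [-0.443, 0.342, -0.024, -0.08], [-0.549, 0.433, -0.03, -0.1]]
-131.1 -> -136.9 [[-0.105, 0.093, -0.006, -0.02], [-0.207, 0.188, -0.012, -0.04], [-0.308, 0.286, -0.018, -0.06], [-0.407, 0.385, -0.024, -0.08], [-0.503, 0.486, -0.03, -0.1]]
-136.9 -> -142.6 [[-0.095, 0.103, -0.006, -0.02], [-0.187, 0.208, -0.012, -0.04], [-0.278, 0.315, -0.018, -0.06], [-0.366, 0.423, -0.024, -0.08], [-0.452, 0.534, -0.03, -0.1]]
```

{"op": "play_rows", "data": {
  "increments": [
    {"delta_pos": [-0.121,0.071,-0.006],"spin": -0.02},
    {"delta_pos": [-0.24,0.143,-0.012],"spin": -0.04},
    {"delta_pos": [-0.358,0.219,-0.018],"spin": -0.06},
    {"delta_pos": [-0.475,0.296,-0.024],"spin": -0.08},
    {"delta_pos": [-0.59,0.376,-0.03],"spin": -0.1}
  ]
}}

```text
time: 19.9
eef_pos: [488.4, -24.5, 70.7]
orientation: [179.8, -0.2, 54.0]
force: [0.3, 0.0, 9.6]
finger_gap: 11.2
grasp_force: 44.9
```

```bash
python3 -c "from h import *;avg()"
```

```text
t 20.3 ang -124.67 yaw 54.03 tau 0.374 +- 0.012 rxF -0.017
```

{"op": "play_rows", "data": {
  "increments": [
    {"delta_pos": [-0.113,0.082,-0.006],"spin": -0.02},
    {"delta_pos": [-0.225,0.167,-0.012],"spin": -0.04},
    {"delta_pos": [-0.335,0.253,-0.018],"spin": -0.06},
    {"delta_pos": [-0.443,0.342,-0.024],"spin": -0.08},
    {"delta_pos": [-0.549,0.433,-0.03],"spin": -0.1}
  ]
}}

```text
time: 20.8
eef_pos: [483.0, -20.3, 70.5]
orientation: [179.8, -0.2, 48.3]
force: [-0.3, -0.7, 10.2]
finger_gap: 11.6
grasp_force: 45.2
```

```bash
python3 -c "from h import *;avg()"
```

```text
t 21.2 ang -130.25 yaw 48.34 tau 0.538 +- 0.011 rxF 0.045
```

```bash
python3 -c "from h import *;avg(16);st()"
```

```text
t 22.0 ang -130.25 yaw 48.34 tau 0.511 +- 0.007 rxF 0.007
t 22.0 p [483.  -20.3  70.5] ang -130.25 r 68.8 yaw 48.34 F [-0.1  -0.49 10.05] M [-0.013  0.17   0.495] rxF 0.017 sum 0.512 gap 11.7 gf 45.1
```

Torque is 0.51–0.54 N m, on target. I'll ease the handle's lean back to about zero load, then release.

```bash
python3 -c "
from h import *
np.set_printoptions(legacy='1.25')
arc(-131.13,.026,5,0)"
```

```text
-131.1 -> -123.7 [[0.139, -0.118, 0.0, 0.026], [0.28, -0.232, 0.0, 0.052], [0.425, -0.343, 0.0, 0.078], [0.572, -0.45, 0.0, 0.104], [0.722, -0.552, 0.0, 0.13]]
```

{"op": "play_rows", "data": {
  "increments": [
    {"delta_pos": [0.139,-0.118,0],"spin": 0.026},
    {"delta_pos": [0.28,-0.232,0],"spin": 0.052},
    {"delta_pos": [0.425,-0.343,0],"spin": 0.078},
    {"delta_pos": [0.572,-0.45,0],"spin": 0.104},
    {"delta_pos": [0.722,-0.552,0],"spin": 0.13}
  ]
}}

```text
time: 22.5
eef_pos: [489.8, -25.6, 70.5]
orientation: [179.9, -0.2, 55.7]
force: [-1.7, 1.1, 11.3]
finger_gap: 11.0
grasp_force: 45.0
```

```bash
python3 -c "from h import *;avg(8)"
```

```text
t 22.9 ang -123.19 yaw 55.67 tau 0.055 +- 0.012 rxF -0.106
```

{"op": "play_rows", "data": {
  "increments": [
    {"delta_pos": [0,0,0],"spin": 0},
    {"delta_pos": [0,0,0],"spin": 0},
    {"delta_pos": [0,0,0],"spin": 0},
    {"delta_pos": [0,0,0],"spin": 0}
  ],
  "hand": 5
}}

```text
time: 23.3
eef_pos: [487.0, -25.9, 68.1]
orientation: [-180.0, 0.0, 55.6]
force: [0.0, -0.8, 0.5]
finger_gap: 50.5
grasp_force: 0.0
```

{"op": "play_rows", "data": {
  "increments": [
    {"delta_pos": [0,0,1.5],"spin": 0},
    {"delta_pos": [0,0,4],"spin": 0},
    {"delta_pos": [0,0,7],"spin": 0},
    {"delta_pos": [0,0,10],"spin": 0},
    {"delta_pos": [0,0,13],"spin": 0}
  ]
}}

```text
time: 23.8
eef_pos: [487.4, -26.4, 200.3]
orientation: [180.0, -0.0, 55.6]
force: [0.7, 0.5, 0.7]
finger_gap: 50.2
grasp_force: 0.0
```

{"op": "play_rows", "data": {
  "increments": [
    {"delta_pos": [0,-4,0],"spin": 0},
    {"delta_pos": [0,-8,0],"spin": 0},
    {"delta_pos": [0,-12,0],"spin": 0},
    {"delta_pos": [0,-16,0],"spin": 0},
    {"delta_pos": [0,-16,0],"spin": 0}
  ]
}}

```text
time: 24.3
eef_pos: [486.1, -193.7, 200.3]
orientation: [179.8, 0.2, 55.0]
force: [-0.6, -0.3, -0.5]
finger_gap: 49.9
grasp_force: 0.0
```

```bash
python3 - <<'E'
from h import *
st()
im={n:robot.capture(n) for n in("top","side")}
a=cv2.resize(im["top"],(512,384));b=cv2.resize(im["top"][170:260,226:316],(288,288),interpolation=cv2.INTER_CUBIC)
o=np.zeros((384,800,3),np.uint8);o[:,:512]=a;o[:288,512:]=b
cv2.imwrite("pics/c4.png",o[:,:,::-1])
for c,b,w,h in blobs(im["top"],(226,170,316,260),205): print(c.round(1),round(w,1),round(h,1))
E
```

```text
t 24.3 p [ 486.1 -193.7  200.3] ang -100.39 r 229.7 yaw 54.97 F [-0.55 -0.35 -0.53] M [-0.03   0.039 -0.021] rxF -0.11 sum -0.131 gap 49.9 gf 0.0
[242.2 244.5] 3.9 3.5
[302.5 241.6] 3.7 3.6
[297.7 227.5] 8.0 4.4
[286.9 222.1] 12.4 4.7
[272.3 208.7] 18.1 6.4
[266.6 193.7] 8.6 12.1
[239.9 185.1] 3.5 3.4
[298.3 182.5] 3.8 3.3
```

View pics/c4.png

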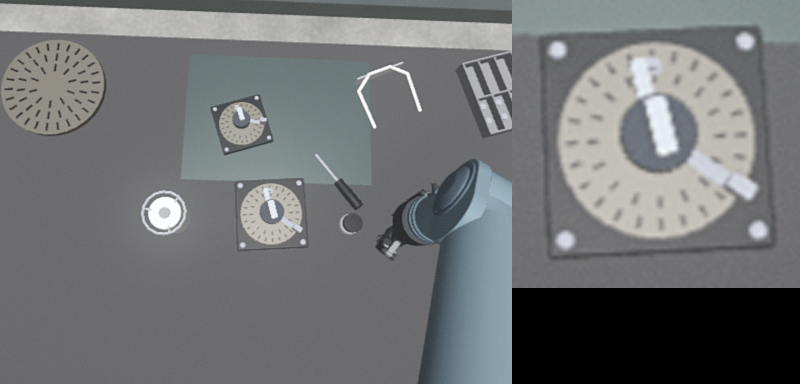

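The pointer sits against the pin and the handle is free. The housing, driver and jar are where they were. One check of the bar angle before handing in.

```bash
python3 - <<'E'
from h import *
im=robot.capture("top")
for c,b,w,h in blobs(im,(226,170,316,260),205):
    if max(w,h)>17:
        P=np.array([plane("top",*q,106)[:2] for q in b]); e=[P[1]-P[0],P[2]-P[1]]; e=max(e,key=np.linalg.norm); print("bar",np.degrees(np.arctan2(e[1],e[0]))%180)
p=plane("top",297.7,227.5,82)[:2]-C; print("handle",np.degrees(np.arctan2(p[1],p[0])))
E
```

```text
bar 15.700402086947435
handle -122.71512793600282
```

```bash
python3 -c "
from rig import robot
print(robot.sign_off())"
```

```text
the job is handed in; nothing more can be done
None
```

The job is handed in: the adjuster was turned until its pointer rested on the stop pin, and the lock ring was retightened to about 0.5–0.57 N m and let go; no bystander looked moved in the last picture, and no verdict came back. At first contact the pointer briefly pressed the pin at about 13 N (limit 20 N) before I eased it off.

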